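# Set the broad hardie in its bench block

### The arm

A 7-joint arm with a two-finger parallel gripper is mounted at the origin on the work surface. World frame = base frame: x ahead of the robot, y to its left, z up, the work surface at z = 0. Lengths are in m, angles in rad, forces in N, time in s.
With the tool pointing down it reaches from about 0.35 to 0.9 m from the base axis. Payload 19.9 kg.
Tool frame: the origin (TCP) lies on the centre line of the jaws, within the pads' length; the fingertips stand 22 mm ahead of it and the grasp point (between the pads) lies 3 mm ahead of it; z points along the fingers, y is the direction in which the jaws open and shut (so a half turn about z gives the same grasp; the last joint's range is limited). The gripper opens to 94 mm and grips with 3 to 60 N. Pads are 16 mm wide; open, the fingers measure 119 mm over their backs; the gripper's body (75 mm by 177 mm) begins 78 mm behind the grasp point.
Start: joints at [-1.276, 0.417, -0.01, 1.614, 0.005, 1.111, -0.053], TCP at [0.206, 0.59, 0.227] pointing down, gripper open.
Joint ranges: [-2.81, 2.81], [-0.39, 2.02], [-1.27, 1.25], [0.06, 2.57], [-1.19, 4.33], [0.19, 2], [-2.82, 2.82]. Speed limits (rad/s): [1.89, 1.89, 2.39, 2.39, 3.01, 3.01, 3.01].

### API

Orientations are given as a unit quaternion [w, x, y, z].
In Python, from rig import manip gives the robot as it stands.
- The arm moves only by the tool servo_tool, never from a script. Its argument "commands" is a list of rows, each a list of 6 numbers: the shift along the tool's x, y, z in units of 30 mm (1.0 is 30 mm), then the turn, a rotation vector about the tool's x, y, z in units of 6 degrees (1.0 is 6 degrees). In form: [[tx, ty, tz, ax, ay, az], ...]. A call has 1 to 10 rows; each row shifts and turns the pose as measured when the row begins, along the tool's axes as they then stand; what a row does not reach is not made up. A row lasts 1/10 s, in which the tool goes at most 50 mm and 8.59 degrees, less where a joint would pass 70% of its speed; a pose out of reach is approached as far as the arm can. A call is refused whole if a number of a shift passes 1 or a number of a turn 1, either way. A call with a gripper value outside its range is refused whole. "fingers" is the gripper command: -1 is fully open, 1 is shut, values between are in proportion, set as the call begins (left out, the last holds). The fingers move at their own pace and stop on an object; "grip_force" is the grip in N (left out, the last holds). Time passes only in rows, so rows that do not move let the fingers close. It gives the time, the measured TCP pose, the force and the opening at its end, in the units of the state.
- manip.get_state(): the state, without advancing time (a new reading comes with each control period).
- manip.grab_frame(name): name is "side" or "top"; returns (picture, depth): 400x640x3 uint8, red, green, blue; 400x640 float32, m along the optical axis (not along the pixel's ray), 0 where there is no reading.
- manip.camera_info(name): a dict with "fx", "fy", "cx", "cy" (pixels), "dist" ([k1, k2, p1, p2, k3] as OpenCV has them; the pictures are not rectified), "world_from_camera" (4x4, takes a point from camera to world coordinates). Camera axes: x right, y up, looking along -z (the intrinsics and any distortion apply to the point x, -y, -z); pixel columns grow to the right and rows downward; lengths in m; the calibration is good to about 2 mm. A picture is of the moment at which its call begins. camera_info takes no time and is no camera call.
- manip.sign_off(): hands the job in, once; it reports no verdict.
The state is a dict: "time": time; "joint_pos": joint angles; "qvel": joint speeds; "joint_efforts": joint torques, N m; "position": TCP position; "tcp_rot": TCP orientation; "wrist_force": force on the tool from outside, world axes, zero at the start; "moment": the same for the moment, N m; "grip_width": opening from 0.0 (shut) to 1.0 (fully open).
Only numpy, scipy, OpenCV 4.12 (cv2) and the standard library are available. Lean on these libraries where they do the work, as an engineer would, in place of code of your own. Each camera call takes 0.05 s, during which the arm holds its last target. There are 200 camera calls.

### The job

Take the broad-bladed hardie out of the tool rack and stand its tapered shank in the slot of the hardwood block. Let go of it, then tap it home with the wooden mallet until its collar sits down on the steel plate, so that the fit alone holds it upright, and set the mallet back down on the bench. Leave the other tools in the rack and the rest of the bench as they are.

Things in the scene. Friction and masses are not known exactly. Their poses are not given: they have to be found in the camera images.
- hardie_mid (a point): The broad hardie, a plain steel chisel stood edge up in one of the rack's three holes (which one varies). Point on its centre line, 30 mm above the collar's underside. z up to the edge, y along the blade's width, x through its thickness. Stock 46 (y) x 16 (x) mm from 24 mm below this point to 14 mm above, then thinning to a blunt 2.5 mm edge 38 mm above this point.
- hardie: The same hardie, 260 g; origin under the collar, on the centre line. Collar 54 (y) x 34 (x) x 6 mm. Below it a shank 50 mm long, 28 (y) x 18 (x) mm at the collar, tapering 5 degrees a side to a chamfered tip 15 x 6 mm. In the rack the collar rests on the rack's top and the shank hangs loose in the hole. Half a turn about z makes no difference.
- block_mouth (a point): Centre of the slot's mouth in the steel plate on top of the hardwood block, 90 mm above the bench. z up. Slot 23 mm wide (x), 33 mm long (y) in the 6 mm plate; below it tapers with the shank, over 50 mm deep. The hardie's y goes along this y, either way round.
- block: The hardwood block, 120 x 120 mm on a 160 x 160 mm foot, screwed down; origin under its centre. Let go in the slot, the hardie sticks upright with its collar 6 to 9 mm above the plate; driving it from there takes a push that grows to some 12 to 22 N as the collar meets the plate, and it stays where it is left.
- mallet_head (a point): Centre of the beech mallet's head; it stands on one of its two striking faces. Head 100 mm tall (z, face to face), 70 mm along x, 54 mm across (y), flat sides; this point is 50 mm above the lower face. The handle, 22 mm wide and 30 mm high, leaves level at this height along +x, ending 215 mm from this point. It can be held from above by the flat sides of the head.
- mallet: The same mallet, about 340 g; origin at the centre of its lower striking face, axes as for mallet_head.
- point_tool_mid (a point): A second tool in the rack, to be left there: same collar and shank, but above it a round 20 mm bar that ends in a cone, 66 mm above the collar's underside. This point is on its axis, 30 mm above the collar's underside.
- anvil_tool_mid (a point): The third tool in the rack, to be left there: same collar and shank, with a round 22 mm neck and a flat square head 36 mm wide, whose top is 56 mm above the collar's underside. This point is on its axis, 30 mm above the collar's underside.
- rack: Wooden tool rack, 70 x 270 mm and 75 mm high on a 90 x 290 mm foot, fixed; origin at the centre of its underside. Three holes 80 mm apart along its y axis, the middle one at its centre; the blade's width lies roughly along this y axis.
- tub_amber: Bystander: clear tub of amber glass cane, 104 mm across, cane to 120 mm high.
- tub_white: Bystander: clear tub of mixed glass cane, 116 mm across, cane to 110 mm high.
- vase: Bystander: dark purple glass bottle, 90 mm across, 170 mm high.
- glass_slab: Bystander: slab of blue-green cast glass, about 105 x 175 x 24 mm, lying flat.
- steel_bar: Bystander: square steel bar, 300 x 14 x 14 mm, lying along its x axis.
- hammer: Bystander: small steel hammer, 220 mm long, lying flat.
There are look-alikes about, which are no part of the job. Leave any green, orange or pink look-alike of the hardie alone.

How it is judged:
On the way, in this order (a step that is already met when the one before it is completed fails the run):
1. the hardie stands in the slot, let go (z of hardie_mid in the frame of block_mouth below 0.046 m and horizontal distance between hardie_mid and block_mouth below 0.008 m and angle between hardie_mid's own z axis and vertical below 0.15 rad and contact force between the fingers and hardie below 0.1 N), for 0.2 s.
2. the mallet bears on the hardie as its collar comes home (contact force between mallet and hardie above 2 N and z of hardie_mid in the frame of block_mouth below 0.0325 m).
At the end, for the whole second after the job is handed in: The broad hardie stands in the slot of the block, upright within 4 degrees and centred within 4 mm, its collar down on the steel plate to within 2.5 mm; the mallet is at rest on the bench (standing or lying), clear of the hardie (z of hardie_mid in the frame of block_mouth below 0.0325 m and horizontal distance between hardie_mid and block_mouth below 0.004 m and angle between hardie_mid's own z axis and vertical below 0.07 rad and contact force between mallet and hardie below 0.1 N and height (world z) of mallet_head below 0.06 m and linear speed of each of mallet, hardie below 0.02 m/s); the robot touches nothing.
It fails at once if the point tool or the anvil tool is moved from its place by more than 15 mm (distance of any of point_tool_mid, anvil_tool_mid from where it was at the start of the episode above 0.015 m).
It fails at once if something else on the bench is shoved by more than 30 mm (distance of any of tub_amber, tub_white, vase, glass_slab, steel_bar, hammer from where it was at the start of the episode above 0.03 m).
It also fails if it takes over 69 s, if anything falls off the work surface, if the arm or the gripper's body presses on something with over 40 N, if the wrist force passes 120 N, or if a joint passes its speed limit or range.

## Working session

There is one attempt and no reset: what is moved stays moved. The work goes in short steps, Python scripts to look and compute and a tool call to move; the robot and the scene stay as the last step left them, time stands still between calls to the robot, and variables do not carry over. Pictures are saved under pics/ and viewed, about 8 in all and at most 12, crops included, and the job is handed in when it is done.

Besides the shell and the picture viewer there is one more tool, called after "Request:" as name(argument=value, ...) on one line, values as JSON. servo_tool: Moves the arm, as the interface text tells. Its arguments: {"type":"object","properties":{"commands":{"type":"array"},"fingers":{"type":"number"},"grip_force":{"type":"number"}},"required":["commands"]}

```bash
mkdir -p pics
cat > h.py <<'E'
import numpy as np, cv2
from rig import manip
def grab(n):
    p,d=manip.grab_frame(n); np.savez('last_'+n,p=p,d=d); return p,d
def cloud(n,d):
    i=manip.camera_info(n); K=np.array([[i['fx'],0,i['cx']],[0,i['fy'],i['cy']],[0,0,1.]])
    v,u=np.mgrid[:d.shape[0],:d.shape[1]]
    q=cv2.undistortPoints(np.stack([u,v],-1).reshape(-1,1,2).astype(float),K,np.array(i['dist'],float)).reshape(*d.shape,2)
    P=np.stack([q[...,0]*d,-q[...,1]*d,-d],-1); T=np.array(i['world_from_camera'])
    return P@T[:3,:3].T+T[:3,3]
E
python3 - <<'E'
from h import *
for n in('top','side'):
    p,d=grab(n); cv2.imwrite(f'pics/{n}0.png',p[...,::-1]); print(n,manip.camera_info(n)['world_from_camera'])
print(manip.get_state())
E
```

```text
top [[-0.0117772   0.98118491 -0.19271084  0.35633312]
 [-0.99987393 -0.00950312  0.0127206   0.01403308]
 [ 0.01064991  0.19283635  0.98117313  1.17319471]
 [ 0.          0.          0.          1.        ]]
side [[ 0.87382388  0.25896331 -0.41154566  0.05540514]
 [-0.48615777  0.48110545 -0.72951228 -0.92765664]
 [ 0.00907994  0.83754138  0.54629845  0.80848852]
 [ 0.          0.          0.          1.        ]]
{'time': 0.1, 'joint_pos': array([-1.27649085,  0.41791401, -0.01028914,  1.6140852 ,  0.00472164,
        1.11070027, -0.05299456]), 'qvel': array([ 0.00096808,  0.00075192, -0.00264454, -0.00323382, -0.00126966,
       -0.00050073, -0.0003718 ]), 'joint_efforts': array([ 3.50962116e-03, -8.52576184e+01,  6.41686488e-01, -4.26692748e+01,
       -4.87363280e-02,  1.65000488e-02, -7.15750190e-06]), 'position': array([0.20587802, 0.58979711, 0.22690017]), 'tcp_rot': array([-3.59843830e-05,  1.67109865e-01,  9.85938131e-01, -5.40867755e-04]), 'wrist_force': array([-0.46398558, -0.35832529,  0.73702884]), 'moment': array([ 0.0100834 , -0.0121079 , -0.06924474]), 'grip_width': 0.9993258309268808}
```

View pics/top0.png

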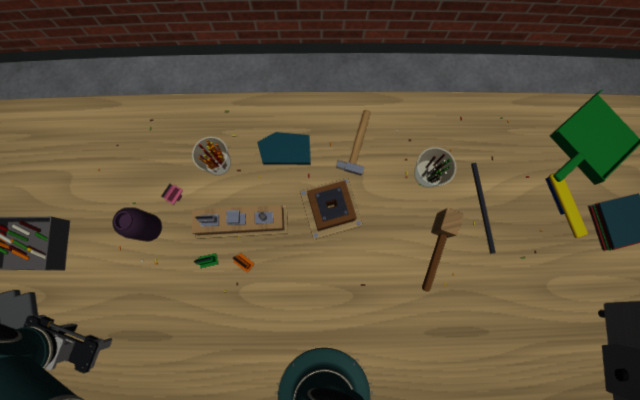

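View pics/side0.png

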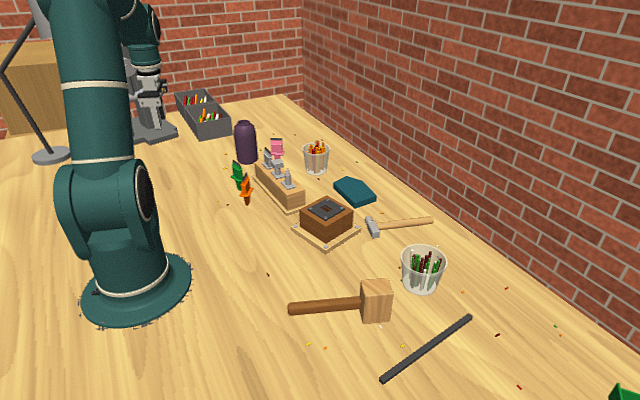

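The top view shows the rack at (195–285, 208–235), with the broad hardie in its left hole at about (206,218), the anvil at (236,217) and the point tool at (264,216). The block's plate is at (331,204), and the mallet head is at (447,222) with its handle running to (429,288). The side view agrees. Next I'll measure these.

Run:
```python
from h import *
z=np.load('last_top.npz');p,d=z['p'],z['d'];P=cloud('top',d)
s=np.load('last_side.npz');ps,ds=s['p'],s['d'];Q=cloud('side',ds)
def rect(P,reg,zlo,zhi,nm):
    m=np.zeros(P.shape[:2],bool);x0,x1,y0,y1=reg;m[y0:y1,x0:x1]=1
    m&=(P[...,2]>zlo)&(P[...,2]<zhi)
    X=P[m]; r=cv2.minAreaRect((X[:,:2]*1000).astype(np.float32)); print(nm,len(X),'z',np.round(np.median(X[:,2]),4),'mean',X.mean(0).round(4),'rect',np.round(r[0],1),np.round(r[1],1),round(r[2],1))
rect(P,(180,295,195,245),.065,.079,'racktop')
rect(P,(185,222,195,245),.088,.2,'hardie')
rect(P,(222,250,195,245),.088,.2,'anvil')
rect(P,(250,290,195,245),.088,.2,'point')
rect(P,(295,370,170,240),.08,.1,'blocktop')
rect(P,(420,470,200,250),.09,.12,'mallethead')
rect(P,(415,450,235,300),.05,.08,'handle')
g=p.astype(int).max(-1)
m=(P[...,2]>.08)&(P[...,2]<.1)&(g<110);m[:,:295]=0;m[:,370:]=0;m[:170]=0;m[240:]=0
X=P[m];print('plate',len(X),cv2.minAreaRect((X[:,:2]*1000).astype(np.float32)))
# dark slot: side
rect(Q,(295,360,190,250),.083,.1,'blk side')
rect(Q,(355,400,270,330),.09,.12,'mallet side')
rect(Q,(262,275,145,200),.088,.2,'hardie side?')
a=cv2.resize(p[190:250,185:290],None,fx=7,fy=7,interpolation=cv2.INTER_CUBIC)[...,::-1]
b=cv2.resize(p[175:245,295:365],None,fx=6,fy=6,interpolation=cv2.INTER_CUBIC)[...,::-1]
c=np.zeros((420,735-0,3),np.uint8);c[:]=a[:420]
cc=cv2.resize(ps[140:260,225:365],None,fx=4,fy=4,interpolation=cv2.INTER_CUBIC)[...,::-1]
o=np.zeros((600,800,3),np.uint8);aa=cv2.resize(p[190:245,190:365],None,fx=4.5,fy=4.5,interpolation=cv2.INTER_CUBIC)[...,::-1]
o[:aa.shape[0],:aa.shape[1]]=aa; cc=cv2.resize(ps[145:255,230:365],None,fx=3.1,fy=3.1,interpolation=cv2.INTER_CUBIC)[...,::-1]
o[250:250+cc.shape[0],:cc.shape[1]]=cc[:350]
cv2.imwrite('pics/crop1.png',o)
```

```text
racktop 1440 z 0.0748 mean [0.5173 0.2491 0.0747] rect [519.  253.5] [ 71.2 270.5] 2.9
hardie 129 z 0.1274 mean [0.5127 0.3304 0.1249] rect [514.1 333.5] [44.8 16.7] 89.0
anvil 179 z 0.1306 mean [0.5172 0.2533 0.1298] rect [517.5 254. ] [35.7 35.7] 1.8
point 49 z 0.1207 mean [0.5197 0.1702 0.12  ] rect [521. 171.] [17. 18.] 89.0
blocktop 1519 z 0.0864 mean [ 0.5585 -0.0298  0.0868] rect [559.7 -30.1] [120.9 120.5] 15.3
mallethead 440 z 0.0998 mean [ 0.5001 -0.382   0.0997] rect [ 500.7 -384.1] [56.3 69.9] 67.8
handle 487 z 0.0634 mean [ 0.3822 -0.3351  0.0627] rect [ 384.8 -337.7] [ 27.3 182.2] 67.1
plate 1510 ((559.3536376953125, -30.123001098632812), (119.92318725585938, 120.69766235351562), 15.029189109802246)
blk side 776 z 0.0876 mean [ 0.5592 -0.0372  0.0875] rect [561.2 -31.6] [121.7 122.4] 15.3
mallet side 555 z 0.0999 mean [ 0.4995 -0.3886  0.0993] rect [ 501.9 -385. ] [56.5 69.8] 68.2
hardie side? 138 z 0.1209 mean [0.5154 0.315  0.1186] rect [531.7 354.5] [239.   38.1] 67.7
```

View pics/crop1.png

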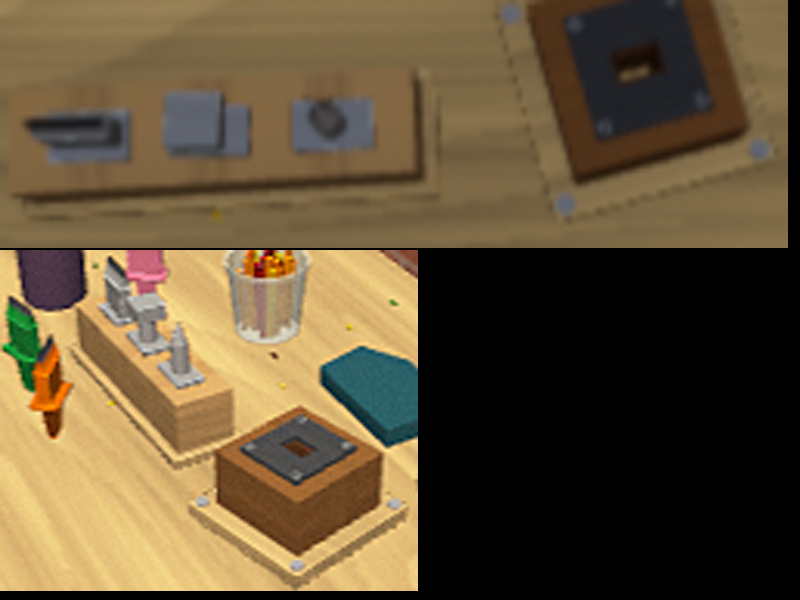

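The crop confirms it: hardie blade in the left hole, slot a dark brown rectangle in the plate with its long side across the image, tilted about 15°. The pink, green and orange look-alikes sit apart from the rack. Now a finer measurement of the collar, blade and slot.

```bash
cat >> h.py <<'E'
def onplane(n,uv,z):
    "cast rays of pixels uv (N,2) onto height z"
    i=manip.camera_info(n); K=np.array([[i['fx'],0,i['cx']],[0,i['fy'],i['cy']],[0,0,1.]])
    q=cv2.undistortPoints(np.asarray(uv,float).reshape(-1,1,2),K,np.array(i['dist'],float)).reshape(-1,2)
    T=np.array(i['world_from_camera']); r=np.c_[q[:,0],-q[:,1],-np.ones(len(q))]@T[:3,:3].T
    return T[:3,3]+r*((z-T[2,3])/r[:,2])[:,None]
def pca(X):
    c=X[:,:2].mean(0); w,v=np.linalg.eigh(np.cov((X[:,:2]-c).T)); a=np.degrees(np.arctan2(v[1,1],v[0,1]))%180
    return c.round(4),np.sqrt(12*w).round(4),round(a,1)
def tcp():
    s=manip.get_state();a=s['tcp_rot'];
    from scipy.spatial.transform import Rotation as R
    M=R.from_quat(np.r_[a[1:],a[0]]).as_matrix(); return s,M
E
python3 - <<'E'
from h import *
for n,box in(('top',(295,370,170,240)),('side',(295,360,190,250))):
    z=np.load(f'last_{n}.npz');p,d=z['p'].astype(int),z['d'];P=cloud(n,d)
    m=np.zeros(d.shape,bool);m[box[2]:box[3],box[0]:box[1]]=1
    r=np.hypot(P[...,0]-.560,P[...,1]+.031)
    q=onplane(n,np.stack(np.meshgrid(np.arange(640),np.arange(400)),-1).reshape(-1,2),.09).reshape(400,640,3)
    near=m&(np.hypot(q[...,0]-.560,q[...,1]+.031)<.03)
    br=near&((p[...,0]-p[...,2]>15))
    print(n,'slot',br.sum(),pca(q[br]), 'plate',pca(q[m&(np.abs(p[...,0]-p[...,2])<15)&(np.hypot(q[...,0]-.56,q[...,1]+.031)<.06)]))
z=np.load('last_top.npz');P=cloud('top',z['d'])
m=np.zeros(P.shape[:2],bool);m[195:245,185:222]=1
for lo,hi in((.077,.084),(.1,.15),(.115,.145)):
    k=m&(P[...,2]>lo)&(P[...,2]<hi);print(lo,k.sum(),P[k][:,2].mean().round(3),pca(P[k]))
z=np.load('last_side.npz');P=cloud('side',z['d'])
m=np.zeros(P.shape[:2],bool);m[145:200,255:285]=1
k=m&(P[...,2]>.085)&(P[...,2]<.16)&(P[...,1]>.3)&(P[...,1]<.37)&(abs(P[...,0]-.515)<.03);print(k.sum(),pca(P[k]),P[k][:,:2].min(0),P[k][:,:2].max(0))
E
```

```text
top slot 63 (array([ 0.5575, -0.0275]), array([0.0214, 0.0269]), np.float64(112.4)) plate (array([ 0.5576, -0.0294]), array([0.0818, 0.0881]), np.float64(15.1))
side slot 34 (array([ 0.5595, -0.0332]), array([0.0186, 0.0307]), np.float64(105.6)) plate (array([ 0.5593, -0.0338]), array([0.0845, 0.0918]), np.float64(14.6))
0.077 150 0.08 (array([0.5136, 0.334 ]), array([0.0628, 0.0796]), np.float64(85.7))
0.1 120 0.127 (array([0.5127, 0.3311]), array([0.0162, 0.0476]), np.float64(92.7))
0.115 98 0.131 (array([0.5134, 0.3318]), array([0.0156, 0.0476]), np.float64(91.9))
112 (array([0.5152, 0.326 ]), array([0.0122, 0.0535]), np.float64(97.1)) [0.50953023 0.30627364] [0.52640154 0.3572387 ]
```

Request:
servo_tool(commands=[[0,0,0,0,0,1],[0,0,0,0,0,1],[0,0,0,0,0,1],[0,0,0,0,0,1],[0,0,0,0,0,1],[0,0,0,0,0,1],[0,0,0,0,0,1],[0,0,0,0,0,1],[0,0,0,0,0,1],[0,0,0,0,0,1]], fingers=-0.2)

```text
time: 1.1
position: [0.2054, 0.5878, 0.2232]
tcp_rot: [0.002, 0.653, 0.757, -0.004]
wrist_force: [0.1, -0.4, 0.4]
grip_width: 0.599
```

Request:
servo_tool(commands=[[-0.9,1,0,0,0,1],[-0.9,1,0,0,0,0],[-0.9,1,0,0,0,0],[-0.9,1,0,0,0,0],[-0.9,1,0,0,0,0],[-0.9,1,0,0,0,0],[-0.9,1,0,0,0,0],[-0.9,1,0,0,0,0],[-0.9,1,0,0,0,0],[0,0,0,0,0,0]])

```text
time: 2.1
position: [0.4942, 0.3486, 0.221]
tcp_rot: [0.002, 0.693, 0.721, -0.006]
wrist_force: [-0.6, -0.4, -0.2]
grip_width: 0.599
```

```bash
cat > go.py <<'E'
import sys
from h import *
# go.py x y z jawdeg : remaining move in servo units
x,y,z,j=map(float,sys.argv[1:5]); s,M=tcp()
d=M.T@(np.array([x,y,z])-s['position'])/.03
a=np.degrees(np.arctan2(M[1,1],M[0,1])); t=-((j-a+90)%180-90)/6
print('t',s['time'],'pos',s['position'].round(4),'jaw',a.round(1),'shift',d.round(2),'turn z',round(t,2),'tilt x,y deg',np.degrees(M[:2,2]).round(2),'F',s['wrist_force'].round(1),'grip',round(s['grip_width'],3),'q',s['joint_pos'].round(2))
# tilt fix as rotvec in tool frame
ax=np.cross(M[:,2],[0,0,-1]);print('tiltfix',(np.degrees(M.T@ax)/6).round(2))
E
python3 go.py .514 .333 .108 2.5
```

```text
t 2.1 pos [0.4942 0.3486 0.221 ] jaw 2.2 shift [-0.5   0.66  3.77] turn z -0.05 tilt x,y deg [-0.31 -0.72] F [-0.6 -0.4 -0.2] grip 0.599 q [-0.94  0.41  0.35  1.67 -0.15  1.1  -0.5 ]
tiltfix [-0.06  0.12  0.  ]
```

Request:
servo_tool(commands=[[-0.5,0.66,0,-0.06,0.12,0],[0,0,0,0,0,0],[0,0,0.9,0,0,0],[0,0,0.9,0,0,0],[0,0,0.9,0,0,0],[0,0,0.7,0,0,0],[0,0,0,0,0,0]])

```text
time: 2.8
position: [0.5136, 0.3346, 0.1146]
tcp_rot: [-0.0, 0.694, 0.72, -0.0]
wrist_force: [-0.1, 0.1, 0.1]
grip_width: 0.598
```

```bash
python3 go.py .514 .333 .108 2.5
python3 - <<'E'
from h import *
p,d=grab('side');q,e=grab('top')
a=cv2.resize(p[120:220,215:335],None,fx=4,fy=4,interpolation=cv2.INTER_CUBIC);b=cv2.resize(q[170:250,170:250],None,fx=4,fy=4,interpolation=cv2.INTER_CUBIC)
o=np.zeros((400,800,3),np.uint8);o[:,:480]=a;o[:320,480:]=b;cv2.imwrite('pics/grasp.png',o[...,::-1])
E
```

```text
t 2.8 pos [0.5136 0.3346 0.1146] jaw 2.1 shift [-0.05  0.01  0.22] turn z -0.06 tilt x,y deg [-0.07  0.01] F [-0.1  0.1  0.1] grip 0.598 q [-0.87  0.54  0.32  1.75 -0.21  0.89 -0.42]
tiltfix [-0.01 -0.   -0.  ]
```

View pics/grasp.png

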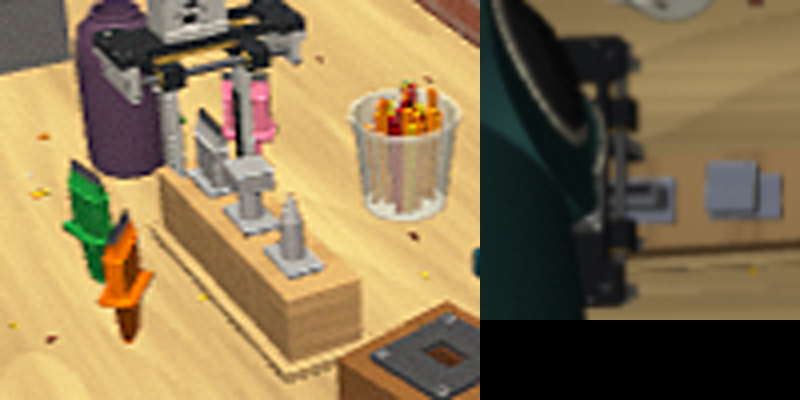

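The fingers straddle the blade, one on each side (left finger at about (175,130), right at (240,130)). I'll lower 6 mm and close.

Request:
servo_tool(commands=[[-0.05,0,0.2,0,0,0],[0,0,0,0,0,0]])

```text
time: 3.1
position: [0.5157, 0.3346, 0.1133]
tcp_rot: [-0.0, 0.694, 0.72, 0.003]
wrist_force: [0.2, 0.2, -0.8]
grip_width: 0.599
```

Request:
servo_tool(commands=[[0,0,0,0,0,0],[0,0,0,0,0,0],[0,0,0,0,0,0],[0,0,0,0,0,0],[0,0,0,0,0,0],[0,0,0,0,0,0],[0,0,0,0,0,0],[0,0,0,0,0,0]], fingers=1, grip_force=30)

```text
time: 3.9
position: [0.5165, 0.3352, 0.1155]
tcp_rot: [0.0, 0.694, 0.72, 0.004]
wrist_force: [-0.5, -0.2, 0.7]
grip_width: 0.169
```

Request:
servo_tool(commands=[[0,0,-0.5,0,0,0],[0,0,-1,0,0,0],[0,0,-1,0,0,0],[0,0,-1,0,0,0],[0,0,-1,0,0,0],[0,0,0,0,0,0]])

```text
time: 4.5
position: [0.515, 0.3331, 0.2592]
tcp_rot: [0.0, 0.694, 0.72, 0.003]
wrist_force: [0.8, 0.6, -2.3]
grip_width: 0.169
```

```bash
python3 go.py .559 -.031 .24 15.2
```

```text
t 4.5 pos [0.515  0.3331 0.2592] jaw 2.1 shift [-12.18   1.03   0.59] turn z -2.19 tilt x,y deg [0.28 0.25] F [ 0.8  0.6 -2.3] grip 0.169 q [-0.9   0.38  0.37  1.62 -0.15  1.16 -0.47]
tiltfix [ 0.05 -0.04 -0.  ]
```

Request:
servo_tool(commands=[[0,0,0,0,0,-1],[0,0,0,0.05,-0.04,-1],[0,0,0,0,0,-0.2],[-1,-0.15,0,0,0,0],[-1,-0.15,0,0,0,0],[-1,-0.15,0,0,0,0],[-1,-0.15,0,0,0,0],[-1,-0.15,0,0,0,0],[-1,-0.15,0,0,0,0],[-1,-0.15,0,0,0,0]])

```text
time: 5.5
position: [0.5379, 0.1178, 0.2594]
tcp_rot: [-0.001, 0.608, 0.794, -0.0]
wrist_force: [0.9, -0.2, -2.0]
grip_width: 0.167
```

Request:
servo_tool(commands=[[-1,-0.15,0,0,0,0],[-1,-0.15,0,0,0,0],[-1,-0.15,0,0,0,0],[-1,-0.15,0,0,0,0],[0,0,0,0,0,0],[0,0,0,0,0,0]])

```text
time: 6.1
position: [0.5498, -0.0131, 0.259]
tcp_rot: [-0.001, 0.616, 0.788, -0.001]
wrist_force: [0.4, 1.0, -2.6]
grip_width: 0.164
```

```bash
python3 go.py .559 -.031 .24 15.2
```

```text
t 6.1 pos [ 0.5498 -0.0131  0.259 ] jaw 13.9 shift [-0.65  0.16  0.63] turn z -0.21 tilt x,y deg [-0.17 -0.03] F [ 0.4  1.  -2.6] grip 0.164 q [-0.44  0.28  0.49  1.78 -0.14  1.13  0.34]
tiltfix [-0.03 -0.    0.  ]
```

Request:
servo_tool(commands=[[-0.65,0.16,0.6,-0.03,0,-0.2],[0,0,0.9,0,0,0],[0,0,0.8,0,0,0],[0,0,0,0,0,0],[0,0,0,0,0,0]])

```text
time: 6.6
position: [0.5596, -0.0276, 0.1889]
tcp_rot: [-0.0, 0.608, 0.794, 0.001]
wrist_force: [0.7, -0.2, -1.9]
grip_width: 0.168
```

```bash
python3 go.py .5595 -.031 .19 15.2
python3 - <<'E'
from h import *
p,d=grab('side');q,e=grab('top')
a=cv2.resize(p[130:250,270:390],None,fx=4,fy=4,interpolation=cv2.INTER_CUBIC);b=cv2.resize(q[165:245,290:370],None,fx=4,fy=4,interpolation=cv2.INTER_CUBIC)
o=np.zeros((480,800,3),np.uint8);o[:,:480]=a;o[:320,480:]=b;cv2.imwrite('pics/ins.png',o[...,::-1])
P=cloud('side',d);h=p.astype(int)
z=P[...,2];m=(z>.1)&(z<.16)&(abs(P[...,0]-.56)<.05)&(abs(P[...,1]+.03)<.05)
X=P[m]
for lo in np.arange(.1,.165,.01):
    k=X[(X[:,2]>lo)&(X[:,2]<lo+.01)]; 
    if len(k)>3:
        c,s=np.cos(np.radians(15.2)),np.sin(np.radians(15.2)); r=(k[:,:2]-[.5595,-.031])@np.array([[c,-s],[s,c]])*1000
        print(round(lo,3),len(k),'along y',r[:,1].min().round(1),r[:,1].max().round(1),'x',r[:,0].min().round(1),r[:,0].max().round(1))
E
```

```text
t 6.6 pos [ 0.5596 -0.0276  0.1889] jaw 15.0 shift [-0.11 -0.03 -0.04] turn z -0.03 tilt x,y deg [0.07 0.09] F [ 0.7 -0.2 -1.9] grip 0.168 q [-0.39  0.37  0.47  1.83 -0.2   0.99  0.44]
tiltfix [ 0.01 -0.01 -0.  ]
0.1 12 along y -9.3 11.1 x -2.9 6.0
0.11 22 along y -12.4 8.8 x -4.7 9.7
0.12 20 along y -13.3 12.0 x -5.1 9.9
0.13 21 along y -12.8 12.9 x -6.7 13.4
0.14 11 along y -24.3 14.3 x -14.1 -0.5
0.15 80 along y -29.1 26.7 x -16.5 19.8
```

View pics/ins.png

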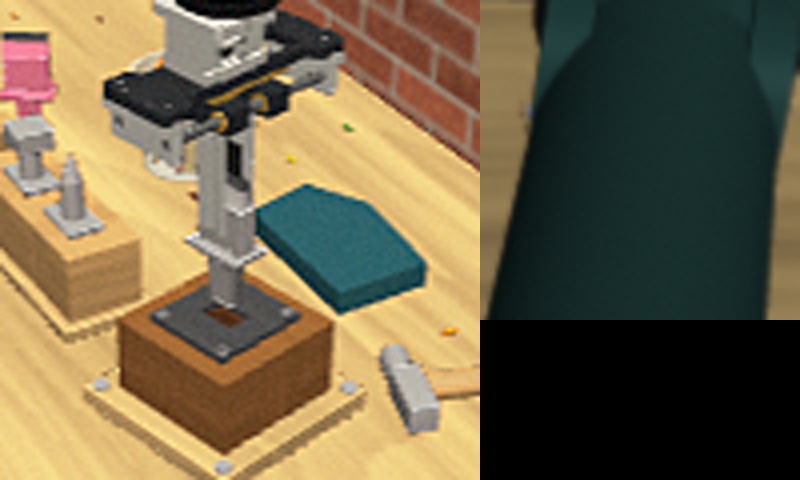

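The shank tip hangs just over the slot, and the cloud puts its centre within about 1–2 mm of the slot centre. Lowering now.

Request:
servo_tool(commands=[[0.03,-0.04,0.4,0,0,0],[0,0,0.4,0,0,0],[0,0,0.4,0,0,0],[0,0,0.2,0,0,0],[0,0,0.1,0,0,0],[0,0,0,0,0,0]])

```text
time: 7.3
position: [0.5588, -0.0264, 0.142]
tcp_rot: [0.001, 0.608, 0.794, 0.002]
wrist_force: [-0.6, -0.7, -2.1]
grip_width: 0.169
```

```bash
python3 go.py .5595 -.031 .138 15.2
```

```text
t 7.3 pos [ 0.5588 -0.0264  0.142 ] jaw 15.1 shift [-0.16 -0.02  0.13] turn z -0.02 tilt x,y deg [0.21 0.14] F [-0.6 -0.7 -2.1] grip 0.169 q [-0.37  0.43  0.45  1.87 -0.24  0.89  0.46]
tiltfix [ 0.04 -0.01 -0.  ]
```

Request:
servo_tool(commands=[[-0.03,0,0.12,0.04,0,0],[0,0,0.1,0,0,0],[0,0,0.05,0,0,0]])

```text
time: 7.6
position: [0.5597, -0.0276, 0.1348]
tcp_rot: [-0.0, 0.608, 0.794, 0.001]
wrist_force: [-6.9, -0.3, 11.5]
grip_width: 0.169
```

```bash
python3 go.py .5595 -.031 .138 15.2
```

```text
t 7.6 pos [ 0.5597 -0.0276  0.1348] jaw 15.1 shift [-0.11 -0.03 -0.11] turn z -0.02 tilt x,y deg [0.03 0.08] F [-6.9 -0.3 11.5] grip 0.169 q [-0.36  0.44  0.45  1.87 -0.25  0.88  0.47]
tiltfix [ 0.01 -0.01 -0.  ]
```

Request:
servo_tool(commands=[[0,0,0,0,0,0],[0,0,0,0,0,0],[0,0,0,0,0,0],[0,0,0,0,0,0],[0,0,0,0,0,0],[0,0,0,0,0,0]], fingers=-0.2)

```text
time: 8.2
position: [0.5609, -0.0276, 0.1355]
tcp_rot: [0.001, 0.608, 0.794, 0.002]
wrist_force: [1.0, 0.8, -0.3]
grip_width: 0.595
```

Request:
servo_tool(commands=[[0,0,-0.5,0,0,0],[0,0,-1,0,0,0],[0,0,-1,0,0,0],[0,0,-1,0,0,0],[0,0,-1,0,0,0],[0,0,0,0,0,0]])

```text
time: 8.8
position: [0.56, -0.0288, 0.2807]
tcp_rot: [0.001, 0.609, 0.793, 0.002]
wrist_force: [-0.2, 0.1, -0.5]
grip_width: 0.598
```

```bash
python3 go.py .501 -.3845 .25 68
python3 - <<'E'
from h import *
p,d=grab('side')
cv2.imwrite('pics/stood.png',cv2.resize(p[150:250,270:390],None,fx=4,fy=4,interpolation=cv2.INTER_CUBIC)[...,::-1])
P=cloud('side',d);z=P[...,2];m=(z>.085)&(z<.18)&(abs(P[...,0]-.56)<.05)&(abs(P[...,1]+.03)<.05)
X=P[m];c,s=np.cos(np.radians(15.2)),np.sin(np.radians(15.2));r=(X[:,:2]-[.5595,-.031])@np.array([[c,-s],[s,c]])*1000
for lo in np.arange(.085,.18,.005):
    k=(X[:,2]>lo)&(X[:,2]<lo+.005)
    if k.sum()>3: print(round(lo,3),k.sum(),'y',r[k,1].min().round(1),r[k,1].max().round(1),'x',r[k,0].min().round(1),r[k,0].max().round(1))
print('zmax',X[:,2].max())
E
```

```text
t 8.8 pos [ 0.56   -0.0288  0.2807] jaw 15.0 shift [-10.95  -4.97   1.01] turn z -8.84 tilt x,y deg [0.24 0.05] F [-0.2  0.1 -0.5] grip 0.598 q [-0.42  0.27  0.5   1.73 -0.14  1.17  0.39]
tiltfix [ 0.04  0.   -0.  ]
0.085 188 y -58.9 54.0 x -54.4 56.8
0.09 127 y -41.1 38.3 x -41.7 44.5
0.095 38 y -33.9 27.9 x -15.5 20.5
0.1 44 y -28.7 24.6 x -16.1 17.4
0.105 18 y -23.9 20.3 x -6.0 10.7
0.11 17 y -26.0 19.8 x -5.7 8.9
0.115 22 y -24.6 20.1 x -7.6 11.7
0.12 19 y -24.5 19.9 x -8.3 11.5
0.125 19 y -23.4 18.5 x -5.9 10.8
0.13 20 y -24.5 20.9 x -7.1 10.6
0.135 18 y -23.6 19.3 x -6.5 9.7
0.14 21 y -23.8 22.6 x -5.6 9.7
0.145 25 y -24.2 22.4 x -5.6 4.1
0.15 22 y -23.0 21.9 x -4.5 5.6
0.155 17 y -23.5 18.3 x -2.7 7.2
0.16 17 y -19.7 20.5 x -1.8 5.9
zmax 0.164302379456977
```

View pics/stood.png

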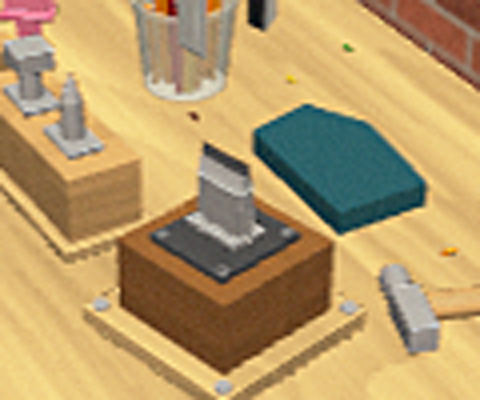

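The hardie stands upright in the slot with its collar about 7 mm above the plate (edge at z ≈ 0.164), let go. Now for the mallet.

Request:
servo_tool(commands=[[-1,-0.45,0,0,0,0],[-1,-0.45,0,0,0,0],[-1,-0.45,0,0,0,0],[-1,-0.45,0,0,0,0],[-1,-0.45,0,0,0,0],[-1,-0.45,0,0,0,0],[-1,-0.45,0,0,0,0],[-1,-0.45,0,0,0,0],[-1,-0.45,0,0,0,0],[-1,-0.45,0,0,0,0]], fingers=-1)

```text
time: 9.85
position: [0.5033, -0.3592, 0.2753]
tcp_rot: [-0.003, 0.605, 0.796, 0.001]
wrist_force: [-0.3, 0.7, 0.2]
grip_width: 0.997
```

Request:
servo_tool(commands=[[0,0,0,0,0,-1],[0,0,0,0,0,-1],[0,0,0,0,0,-1],[0,0,0,0,0,-1],[0,0,0,0,0,-1],[0,0,0,0,0,-1],[0,0,0,0,0,-1],[0,0,0,0,0,-1],[0,0,0,0,0,-0.8],[0,0,0,0,0,0]])

```text
time: 10.85
position: [0.4964, -0.3636, 0.2696]
tcp_rot: [-0.009, 0.175, 0.985, 0.002]
wrist_force: [0.5, -0.6, -0.5]
grip_width: 1.002
```

```bash
python3 go.py .501 -.3845 .15 68
```

```text
t 10.85 pos [ 0.4964 -0.3636  0.2696] jaw 69.8 shift [-0.46 -0.61  3.98] turn z 0.31 tilt x,y deg [-0.95  0.42] F [ 0.5 -0.6 -0.5] grip 1.002 q [ 0.26  0.4   0.43  1.59 -0.17  1.21  1.94]
tiltfix [ 0.01 -0.17  0.  ]
```

Request:
servo_tool(commands=[[0,0,0,0,-0.17,0.3],[-0.4,-0.6,1,0,0,0],[0,0,1,0,0,0],[0,0,0.9,0,0,0],[0,0,0,0,0,0],[0,0,0,0,0,0]])

```text
time: 11.45
position: [0.5007, -0.3856, 0.1809]
tcp_rot: [0.002, 0.202, 0.979, -0.001]
wrist_force: [0.4, 0.1, 1.0]
grip_width: 0.997
```

```bash
python3 go.py .490 -.380 .06 68;python3 - <<'E'
from h import *
p,d=grab('side')
cv2.imwrite('pics/mal.png',cv2.resize(p[150:350,270:430],None,fx=3,fy=3,interpolation=cv2.INTER_CUBIC)[...,::-1])
E
```

```text
t 11.45 pos [ 0.5007 -0.3856  0.1809] jaw 66.7 shift [0.42 0.03 4.03] turn z -0.22 tilt x,y deg [ 0.26 -0.12] F [0.4 0.1 1. ] grip 0.997 q [ 0.3   0.5   0.42  1.66 -0.23  1.03  1.96]
tiltfix [-0.    0.05 -0.  ]
```

View pics/mal.png

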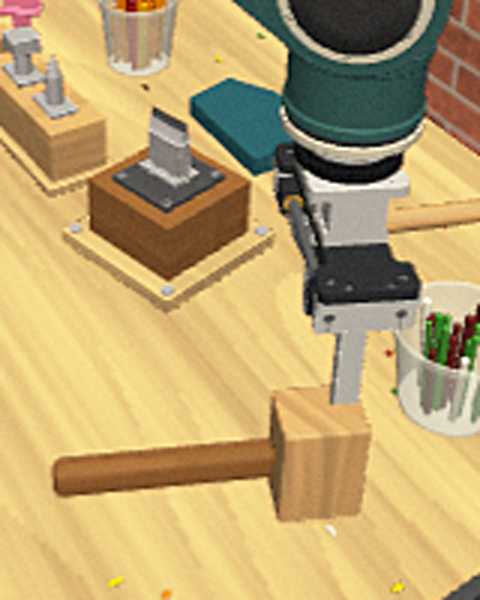

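Only the near finger is visible, at (348,370), because the far one is hidden behind it. The jaw axis runs nearly along the view direction, so this fits the jaws straddling the head. Descending.

Request:
servo_tool(commands=[[0.4,0.03,0,0,0.05,-0.2],[0,0,0.8,0,0,0],[0,0,0.9,0,0,0],[0,0,0.9,0,0,0],[0,0,0.8,0,0,0],[0,0,0.2,0,0,0],[0,0,0,0,0,0]])

```text
time: 12.2
position: [0.4907, -0.3806, 0.0801]
tcp_rot: [0.006, 0.19, 0.982, -0.002]
wrist_force: [-0.4, 0.1, 0.3]
grip_width: 1.0
```

```bash
python3 go.py .490 -.380 .06 68
```

```text
t 12.2 pos [ 0.4907 -0.3806  0.0801] jaw 68.1 shift [0.04 0.01 0.67] turn z 0.02 tilt x,y deg [ 0.61 -0.36] F [-0.4  0.1  0.3] grip 1.0 q [ 0.33  0.6   0.37  1.76 -0.29  0.83  2.03]
tiltfix [-0.02  0.12  0.  ]
```

Request:
servo_tool(commands=[[0,0,0.6,-0.02,0.12,0],[0,0,0.1,0,0,0],[0,0,0,0,0,0]])

```text
time: 12.5
position: [0.4924, -0.3818, 0.0639]
tcp_rot: [0.002, 0.19, 0.982, -0.001]
wrist_force: [0.2, -0.6, 0.4]
grip_width: 1.001
```

Request:
servo_tool(commands=[[0,0,0,0,0,0],[0,0,0,0,0,0],[0,0,0,0,0,0],[0,0,0,0,0,0],[0,0,0,0,0,0],[0,0,0,0,0,0],[0,0,0,0,0,0],[0,0,0,0,0,0]], fingers=1, grip_force=60)

```text
time: 13.3
position: [0.4937, -0.3825, 0.0678]
tcp_rot: [0.005, 0.19, 0.982, -0.002]
wrist_force: [1.1, 0.4, 1.3]
grip_width: 0.57
```

```bash
python3 go.py .490 -.380 .25 68
```

```text
t 13.3 pos [ 0.4937 -0.3825  0.0678] jaw 68.1 shift [ 0.09  0.03 -6.07] turn z 0.02 tilt x,y deg [ 0.5  -0.28] F [1.1 0.4 1.3] grip 0.57 q [ 0.34  0.62  0.37  1.75 -0.3   0.81  2.04]
tiltfix [-0.01  0.1  -0.  ]
```

Request:
servo_tool(commands=[[0,0,-0.5,0,0.1,0],[0,0,-1,0,0,0],[0,0,-1,0,0,0],[0,0,-1,0,0,0],[0,0,-1,0,0,0],[0,0,-1,0,0,0],[0,0,-1,0,0,0],[0,0,-0.8,0,0,0],[0,0,0,0,0,0]])

```text
time: 14.2
position: [0.4909, -0.3813, 0.2903]
tcp_rot: [-0.006, 0.19, 0.982, 0.001]
wrist_force: [0.5, 0.2, -4.4]
grip_width: 0.57
```

```bash
python3 go.py .5595 -.032 .26 68
```

```text
t 14.2 pos [ 0.4909 -0.3813  0.2903] jaw 68.0 shift [ 2.22 11.65  1.03] turn z 0.01 tilt x,y deg [-0.64  0.22] F [ 0.5  0.2 -4.4] grip 0.57 q [ 0.27  0.39  0.45  1.55 -0.17  1.25  1.94]
tiltfix [-0.01 -0.11 -0.  ]
```

Request:
servo_tool(commands=[[0.2,1,0,0,-0.1,0],[0.2,1,0,0,0,0],[0.2,1,0,0,0,0],[0.2,1,0,0,0,0],[0.2,1,0,0,0,0],[0.2,1,0,0,0,0],[0.2,1,0,0,0,0],[0.2,1,0,0,0,0],[0.2,1,0,0,0,0],[0.2,1,0,0,0,0]])

```text
time: 15.2
position: [0.5423, -0.072, 0.2736]
tcp_rot: [-0.01, 0.194, 0.981, -0.001]
wrist_force: [0.2, -0.5, -3.5]
grip_width: 0.57
```

Request:
servo_tool(commands=[[0.2,0.9,0,0,0,0],[0,0.5,0,0,0,0],[0,0,0,0,0,0],[0,0,0,0,0,0]])

```text
time: 15.6
position: [0.5514, -0.0256, 0.2678]
tcp_rot: [-0.013, 0.192, 0.981, -0.002]
wrist_force: [-0.3, -0.6, -3.8]
grip_width: 0.572
```

```bash
python3 go.py .5595 -.032 .26 68
```

```text
t 15.6 pos [ 0.5514 -0.0256  0.2678] jaw 67.9 shift [-0.34 -0.09  0.25] turn z -0.01 tilt x,y deg [-1.53  0.12] F [-0.3 -0.6 -3.8] grip 0.572 q [-0.24  0.27  0.29  1.74 -0.08  1.17  1.25]
tiltfix [-0.08 -0.24  0.  ]
```

Request:
servo_tool(commands=[[-0.3,-0.1,0,-0.08,-0.24,0],[0,0,0.4,0,0,0],[0,0,0.3,0,0,0],[0,0,0,0,0,0],[0,0,0,0,0,0]])

```text
time: 16.1
position: [0.5583, -0.0369, 0.2434]
tcp_rot: [0.0, 0.194, 0.981, -0.0]
wrist_force: [0.7, -0.5, -3.4]
grip_width: 0.573
```

```bash
python3 go.py .5595 -.032 .24 68
python3 - <<'E'
from h import *
p,d=grab('side')
cv2.imwrite('pics/over.png',cv2.resize(p[100:250,240:400],None,fx=4,fy=4,interpolation=cv2.INTER_CUBIC)[...,::-1])
E
```

```text
t 16.1 pos [ 0.5583 -0.0369  0.2434] jaw 67.6 shift [0.02 0.17 0.11] turn z -0.07 tilt x,y deg [ 0.03 -0.06] F [ 0.7 -0.5 -3.4] grip 0.573 q [-0.23  0.29  0.29  1.77 -0.09  1.09  1.27]
tiltfix [-0.01  0.01  0.  ]
```

View pics/over.png

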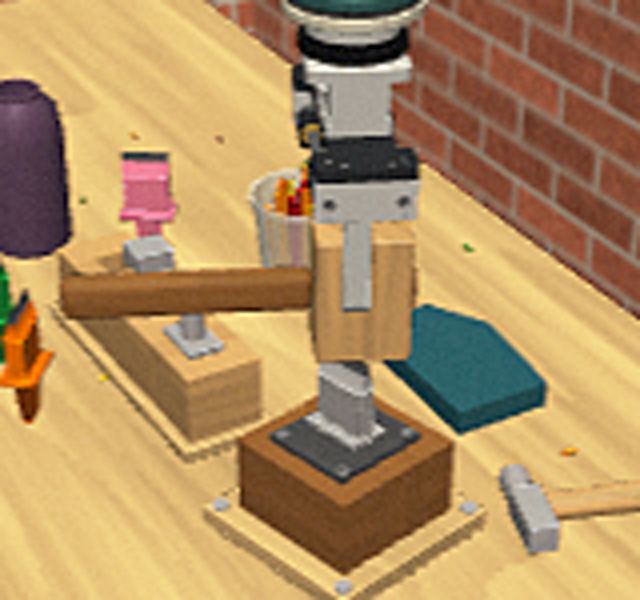

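The mallet is level, its lower face about 10 mm above the blade edge and centred over it. Pressing down in small taps.

Request:
servo_tool(commands=[[0,0.15,0.1,0,0,0],[0,0,0.2,0,0,0],[0,0,0.15,0,0,0]])

```text
time: 16.45
position: [0.5606, -0.0321, 0.2299]
tcp_rot: [0.001, 0.194, 0.981, -0.0]
wrist_force: [-1.7, -1.4, 6.2]
grip_width: 0.571
```

Request:
servo_tool(commands=[[0,0,0.2,0,0,0],[0,0,0.2,0,0,0]])

```text
time: 16.65
position: [0.5642, -0.0333, 0.2234]
tcp_rot: [0.006, 0.194, 0.981, 0.0]
wrist_force: [-13.1, -6.8, 79.0]
grip_width: 0.569
```

```bash
python3 go.py .5595 -.032 .226 68
```

```text
t 16.65 pos [ 0.5642 -0.0333  0.2234] jaw 67.6 shift [ 0.16 -0.02 -0.09] turn z -0.07 tilt x,y deg [ 0.69 -0.08] F [-13.1  -6.8  79. ] grip 0.569 q [-0.23  0.31  0.28  1.79 -0.1   1.04  1.27]
tiltfix [0.03 0.11 0.  ]
```

79 N with a steep rise means the collar is on the plate. Backing off and checking.

Request:
servo_tool(commands=[[0,0,-0.3,0,0,0],[0,0,-1,0,0.1,0],[0,0,-0.8,0,0,0],[0,0,0,0,0,0],[0,0,0,0,0,0]])

```text
time: 17.15
position: [0.564, -0.0335, 0.2881]
tcp_rot: [0.002, 0.194, 0.981, 0.002]
wrist_force: [0.4, -0.5, -3.8]
grip_width: 0.571
```

```bash
python3 go.py .4935 -.3825 .25 68
python3 - <<'E'
from h import *
p,d=grab('side')
P=cloud('side',d);z=P[...,2];m=(z>.085)&(z<.18)&(abs(P[...,0]-.56)<.05)&(abs(P[...,1]+.03)<.05)
X=P[m];c,s=np.cos(np.radians(15.2)),np.sin(np.radians(15.2));r=(X[:,:2]-[.5595,-.031])@np.array([[c,-s],[s,c]])*1000
for lo in np.arange(.085,.18,.005):
    k=(X[:,2]>lo)&(X[:,2]<lo+.005)
    if k.sum()>3: print(round(lo,3),k.sum(),'y',r[k,1].min().round(1),r[k,1].max().round(1),'x',r[k,0].min().round(1),r[k,0].max().round(1))
E
```

```text
t 17.15 pos [ 0.564  -0.0335  0.2881] jaw 67.6 shift [ -2.26 -11.65   1.23] turn z -0.07 tilt x,y deg [0.22 0.15] F [ 0.4 -0.5 -3.8] grip 0.571 q [-0.23  0.26  0.29  1.7  -0.08  1.18  1.26]
tiltfix [ 0.04  0.02 -0.  ]
0.085 177 y -57.7 54.7 x -56.9 53.6
0.09 156 y -43.0 39.7 x -42.0 43.8
0.095 51 y -29.2 27.2 x -33.5 16.5
0.1 22 y -23.6 20.3 x -16.7 11.0
0.105 18 y -22.8 20.4 x -6.6 9.5
0.11 16 y -25.9 21.3 x -6.6 11.7
0.115 18 y -23.7 20.7 x -8.5 11.0
0.12 21 y -24.0 20.7 x -6.4 6.6
0.125 18 y -24.1 15.6 x -7.5 8.4
0.13 20 y -24.4 19.8 x -8.2 9.9
0.135 23 y -23.2 20.3 x -6.7 9.2
0.14 25 y -25.4 22.1 x -6.6 6.9
0.145 19 y -23.3 24.2 x -3.8 3.7
0.15 23 y -21.6 25.7 x -3.2 7.0
0.155 17 y -19.4 19.5 x -1.8 3.4
```

The edge has dropped to z ≈ 0.158, so the collar is down and the hardie is upright. Returning the mallet to its place.

Request:
servo_tool(commands=[[-0.2,-1,0,0,0,0],[-0.2,-1,0,0,0,0],[-0.2,-1,0,0,0,0],[-0.2,-1,0,0,0,0],[-0.2,-1,0,0,0,0],[-0.2,-1,0,0,0,0],[-0.2,-1,0,0,0,0],[-0.2,-1,0,0,0,0],[-0.2,-1,0,0,0,0],[-0.2,-1,0,0,0,0]])

```text
time: 18.2
position: [0.501, -0.3379, 0.2715]
tcp_rot: [-0.007, 0.19, 0.982, 0.003]
wrist_force: [-0.2, 0.0, -3.0]
grip_width: 0.571
```

Request:
servo_tool(commands=[[-0.2,-0.9,0,0,0,0],[0,-0.5,0,0,0,0],[0,0,0,0,0,0],[0,0,0,0,0,0]])

```text
time: 18.6
position: [0.4873, -0.383, 0.2657]
tcp_rot: [-0.01, 0.192, 0.981, 0.003]
wrist_force: [0.9, 0.5, -3.3]
grip_width: 0.572
```

```bash
python3 go.py .4935 -.3825 .1 68
```

```text
t 18.6 pos [ 0.4873 -0.383   0.2657] jaw 67.9 shift [-0.31  0.08  5.52] turn z -0.02 tilt x,y deg [-1.1   0.55] F [ 0.9  0.5 -3.3] grip 0.572 q [ 0.28  0.41  0.45  1.58 -0.18  1.21  1.95]
tiltfix [ 0.02 -0.21 -0.  ]
```

Request:
servo_tool(commands=[[-0.15,0.05,0,0,-0.2,0],[0,0,0.9,0,0,0],[0,0,0.9,0,0,0],[0,0,0.9,0,0,0],[0,0,0.9,0,0,0],[0,0,0.9,0,0,0],[0,0,0,0,0,0],[0,0,0,0,0,0]])

```text
time: 19.4
position: [0.5004, -0.3735, 0.1277]
tcp_rot: [0.006, 0.186, 0.982, 0.002]
wrist_force: [0.2, -0.4, -3.8]
grip_width: 0.574
```

```bash
python3 go.py .4935 -.3825 .068 68
```

```text
t 19.4 pos [ 0.5004 -0.3735  0.1277] jaw 68.5 shift [ 0.13 -0.37  1.99] turn z 0.09 tilt x,y deg [0.72 0.05] F [ 0.2 -0.4 -3.8] grip 0.574 q [ 0.3   0.55  0.4   1.72 -0.27  0.92  2.  ]
tiltfix [0.05 0.11 0.  ]
```

Request:
servo_tool(commands=[[0,0,0.7,0.05,0.11,0],[0,0,0.6,0,0,0],[0,0,0.3,0,0,0],[0,0,0,0,0,0]])

```text
time: 19.8
position: [0.5049, -0.3734, 0.085]
tcp_rot: [0.004, 0.185, 0.983, -0.001]
wrist_force: [-0.3, 1.1, -3.7]
grip_width: 0.57
```

```bash
python3 go.py .4935 -.3825 .068 68
```

```text
t 19.8 pos [ 0.5049 -0.3734  0.085 ] jaw 68.7 shift [ 0.25 -0.42  0.57] turn z 0.12 tilt x,y deg [ 0.48 -0.21] F [-0.3  1.1 -3.7] grip 0.57 q [ 0.31  0.61  0.38  1.73 -0.29  0.85  2.02]
tiltfix [-0.    0.09 -0.  ]
```

Request:
servo_tool(commands=[[0.1,-0.2,0.35,0,0.09,0],[0,0,0.2,0,0,0],[0,0,0.1,0,0,0],[0,0,0.1,0,0,0]])

```text
time: 20.2
position: [0.5012, -0.3796, 0.067]
tcp_rot: [0.002, 0.185, 0.983, -0.0]
wrist_force: [-28.9, 23.6, 83.0]
grip_width: 0.573
```

```bash
python3 go.py .4935 -.3825 .068 68
```

```text
t 20.2 pos [ 0.5012 -0.3796  0.067 ] jaw 68.7 shift [ 0.2  -0.18 -0.04] turn z 0.11 tilt x,y deg [ 0.2  -0.07] F [-28.9  23.6  83. ] grip 0.573 q [ 0.33  0.64  0.37  1.73 -0.3   0.82  2.03]
tiltfix [ 0.    0.04 -0.  ]
```

Request:
servo_tool(commands=[[0,0,-0.05,0,0,0],[0,0,0,0,0,0]])

```text
time: 20.4
position: [0.5016, -0.38, 0.07]
tcp_rot: [0.003, 0.185, 0.983, -0.0]
wrist_force: [-0.5, 0.1, -4.1]
grip_width: 0.574
```

Request:
servo_tool(commands=[[0,0,0,0,0,0],[0,0,0,0,0,0],[0,0,0,0,0,0],[0,0,0,0,0,0],[0,0,0,0,0,0],[0,0,0,0,0,0],[0,0,0,0,0,0]], fingers=-1)

```text
time: 21.1
position: [0.502, -0.3805, 0.07]
tcp_rot: [0.003, 0.185, 0.983, -0.001]
wrist_force: [0.4, -0.5, 0.6]
grip_width: 1.001
```

Request:
servo_tool(commands=[[0,0,-0.5,0,0,0],[0,0,-1,0,0,0],[0,0,-1,0,0,0],[0,0,-1,0,0,0],[0,0,-1,0,0,0],[0,0,-1,0,0,0],[0,0,-1,0,0,0],[0,0,0,0,0,0],[0,0,0,0,0,0]])

```text
time: 22.0
position: [0.4993, -0.3803, 0.2815]
tcp_rot: [0.005, 0.186, 0.982, -0.002]
wrist_force: [0.3, -0.4, -0.7]
grip_width: 1.003
```

```bash
python3 go.py .4935 -.3825 .3 68
python3 - <<'E'
from h import *
p,d=grab('side');cv2.imwrite('pics/end.png',p[...,::-1])
P=cloud('side',d);z=P[...,2]
m=(z>.09)&(z<.12)&(abs(P[...,0]-.5)<.07)&(abs(P[...,1]+.38)<.07);print('mallet top',np.median(z[m]),pca(P[m]))
m=(z>.1)&(z<.18)&(abs(P[...,0]-.56)<.04)&(abs(P[...,1]+.03)<.04);X=P[m];print('hardie',X[:,2].max(),X.mean(0))
m=(z>.093)&(z<.1)&(abs(P[...,0]-.56)<.05)&(abs(P[...,1]+.03)<.05);print('collar top',np.median(z[m]),m.sum())
for b in((.105,.12),(.12,.135),(.135,.145)):
    k=(X[:,2]>b[0])&(X[:,2]<b[1]);print(b,pca(X[k]))
E
```

```text
t 22.0 pos [ 0.4993 -0.3803  0.2815] jaw 68.5 shift [ 0.15 -0.14 -0.62] turn z 0.09 tilt x,y deg [ 0.51 -0.28] F [ 0.3 -0.4 -0.7] grip 1.003 q [ 0.27  0.4   0.45  1.56 -0.18  1.21  1.95]
tiltfix [-0.01  0.1  -0.  ]
mallet top 0.09979542198104552 (array([ 0.5025, -0.3855]), array([0.0571, 0.0705]), np.float64(158.7))
hardie 0.160063035885329 [ 0.55925434 -0.03580569  0.13111774]
collar top 0.09584286115937035 77
(0.105, 0.12) (array([ 0.5589, -0.0386]), array([0.0142, 0.0515]), np.float64(114.5))
(0.12, 0.135) (array([ 0.5586, -0.0372]), array([0.0132, 0.0502]), np.float64(117.0))
(0.135, 0.145) (array([ 0.5588, -0.0343]), array([0.0124, 0.054 ]), np.float64(110.1))
```

View pics/end.png

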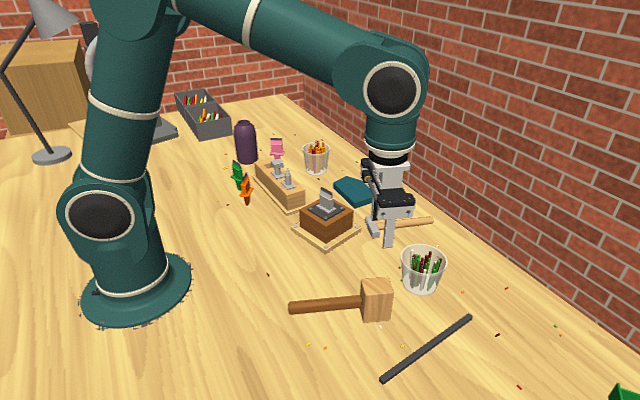

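The final view shows the hardie seated on the block at (326,203), the mallet standing on the bench at (375,298), the two other tools still in the rack, and the gripper clear. Handing in.

```bash
python3 -c "
from rig import manip
print(manip.sign_off())"
```

```text
the job is handed in; nothing more can be done
None
```

The broad hardie is driven home in the block and the mallet is back on the bench about where it started. I handed the job in at about 22 s of the 69 s allowed, and no verdict is reported.

I lifted the hardie from the rack, stood it in the slot and let go with its collar about 7 mm above the plate. I then pressed it down with the mallet, gripped by its head, and set the mallet down standing.

**Last checks:**
- **Hardie:** the collar top measures 0.096 m, which matches the collar resting on the 90 mm plate, and the edge is at about 0.158–0.160 m. It looked upright in the final picture. I did not measure the final centring or tilt precisely; the side camera sees only two faces and is good to about 2 mm, so I rely on the slot to centre it.
- **Mallet:** the head's top is at 0.0998 m, so it stands flat. It is about 1 mm from where it stood, going by the same camera.
- **Rest of the bench:** the gripper is clear and touches nothing. The point and anvil tools and the other objects looked unmoved in the final picture, though I did not measure them again.

**Harder than needed:** the wrist force peaked at about 79 N as the collar met the plate, and about 83 N when I set the mallet down. Both are under the 120 N limit.

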